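# Lock the counter height gauge on an upturned container

### The arm

A 6-joint arm with a two-finger parallel gripper is mounted at the origin on the work surface. World frame = base frame: x ahead of the robot, y to its left, z up, the work surface at z = 0. Lengths are in m, angles in rad, forces in N, time in s.
With the tool pointing down it reaches from about 0.375 to 0.975 m from the base axis. Payload 3.8 kg.
Tool frame: the origin (TCP) lies midway between the tips of the shut fingers; the grasp point (between the pads) lies 19 mm behind it; z points along the fingers, y is the direction in which the jaws open and shut (so a half turn about z gives the same grasp; the last joint's range is limited). The gripper opens to 85 mm and grips with 20 to 120 N. Pads are 22 mm wide; open, the fingers measure 114 mm over their backs; the gripper's body (76 mm by 85 mm) begins 54 mm behind the grasp point. The pads swing forward as they close: fully open they stand 13 mm farther back than shut.
Start: joints at [-1.235, 0.264, 1.604, -0, 1.274, -0.037], TCP at [0.246, -0.629, 0.231] pointing down, gripper open.
Joint ranges: [-2.63, 2.63], [-0.94, 2.18], [0.31, 2.57], [-1.31, 4.45], [0, 2.66], [-2.55, 2.55]. Speed limits (rad/s): [2.57, 2.57, 3.14, 3.14, 3.14, 3.14].

### API

Orientations are given as a rotation vector (axis times angle).
In Python, from workcell import readout, read_camera, camera_params, bot gives the robot as it stands.
- The arm moves only by the tool apply_moves, never from a script. Its argument "plan" is a list that holds one entry, the list of rows, each a list of 7 numbers: the shift along the tool's x, y, z each as a share of 1000 mm, from -1 to 1, then the turn, a rotation vector about the tool's x, y, z each as a share of pi rad, from -1 to 1, then the gripper command: -1 is fully open, 1 is shut, values between are in proportion. A call has exactly 8 rows; each row is the pose to reach, as a shift and turn from the pose commanded when the call began, along the tool's axes at that moment, turning the shorter way round; what a row does not reach only later rows make up. A row lasts 1/12 s, in which the tool goes at most 41.7 mm and 7.16 degrees, less where a joint would pass 70% of its speed; a pose out of reach is approached as far as the arm can. A call with a number of a shift or a turn outside -1 to 1 is refused whole. A call with a gripper value outside its range is refused whole. The fingers move at their own pace and stop on an object; "force" is the grip in N (left out, the last holds). Time passes only in rows, so rows that repeat a pose let the fingers close, or fill a call up. It gives the time, the measured TCP pose, the force and the opening at its end, in the units of the state.
- readout.read_state(): the state, without advancing time (a new reading comes with each control period).
- read_camera(name): name is "scene" or "top" or "wrist"; returns the picture (420x560x3 uint8, red, green, blue); there is no depth.
- camera_params(name): a dict with "fovy" (degrees; the focal length in pixels is half the picture's height over the tangent of half this angle, whatever the lens; pixels are square), "cx", "cy" (the principal point, pixels), "rvec" (rotation vector, rad) and "tvec" (3), from world to camera coordinates, as OpenCV has them; the wrist camera has in their place "hand_eye" (4x4, takes a point from camera to tool coordinates, whose origin is the TCP and whose axes are the flange's). Camera axes: x right, y down, z forward; pixel columns grow to the right and rows downward; lengths in m; the calibration is good to about 2 mm. A picture is of the moment at which its call begins: read the wrist's pose just before it. camera_params takes no time and is no camera call.
- bot.finish_job(): hands the job in, once; it reports no verdict.
The state is a dict: "time": time; "q": joint angles; "joint_vel": joint speeds; "joint_torque": joint torques, N m; "tool_pos": TCP position; "tcp_rot": TCP orientation; "wrist_force": force on the tool from outside, world axes, zero at the start; "torque": the same for the moment, N m; "width": opening from 0.0 (shut) to 1.0 (fully open).
Only numpy, scipy, OpenCV 4.12 (cv2) and the standard library are available. Lean on these libraries where they do the work, as an engineer would, in place of code of your own. Each camera call takes 0.05 s, during which the arm holds its last target.

### The job

Check the height of the upturned container standing under the counter gauge: push the gauge's sprung leg gently down until its foot rests on the container and the leg's ring mark for that container (upper ring for the low one, lower ring for the tall one) is level with the top edge of the collar. Only then, holding the leg at that mark, slide the cam lever on the crossbar fully home. Finish while still holding the leg down at the mark with the lever closed (do not let go), and leave the containers and everything else on the counter where they are.

Things in the scene. Friction and masses are not known exactly. Their poses are not given: they have to be found in the camera images.
- gauge: Fixed height gauge on the counter. Origin on the counter under the vertical leg axis, z up, +x from the leg axis to its aluminium column (22 x 28 mm, 105 mm from the leg axis, top at 175 mm); y is along the crossbar. A dark collar (34 mm diameter, heights 150 to 175 mm) surrounds the leg. Nothing is above the leg: reach it from above.
- leg (a joint): How far the leg (16 mm vertical rod through the collar) is pushed down, m, 0 (up) to 0.064. A spring lifts it: net 4.5 N at 0, 7.5 N at 0.06, plus friction under 1 N, plus the foot spring. Two black rings on the rod: the lower is level with the collar's top edge at 0.030 (mark for the tall container), the upper at 0.055 (low container); the foot is then 5 mm pressed in.
- foot (a joint): How far the sprung foot is pressed up into the leg's lower end, m, 0 (free) to 0.010 (hard stop); about 0.005 when the leg is at the mark on its container. Spring 0.9 N at 0, 3.2 N at 0.005.
- lever (a joint): Slide of the cam lever along the crossbar, m, 0 (open) to 0.014 (closed, at its stop). It is a dark steel tab, 12 mm thick in y, 26 wide in x, 36 high, at crossbar y +14 to +26 mm open, 0 to +12 mm closed; it moves to -y and stays where put (friction 1.5 N). Starts at 0 to 0.003. If the fingers meet the fixed tab before it is home, shift slightly to -y.
- crossbar (a point): Centre (on leg axis) of the flat top of the crossbar on the leg's head, 255 mm high minus the leg value; axes as the gauge. Bar 130 mm in y, 44 in x, 10 thick. On it stand a fixed grey tab (y -8 to -1 mm, 30 wide in x, 34 high) and the lever. Fingertips set on the bar outside both (opening 62 to 80 mm, centred on the axis) can push the leg down; shutting them then slides the lever home.
- low_tub: Low square container (pink plastic), upside down, 100 x 100 mm (108 mm over the rim), flat top 55 mm above the counter; origin at the centre of its underside. Either this or the tall one stands centred under the gauge's foot, the other one stands to the side of the gauge.
- tall_tub: Tall square container (clear plastic), upside down, 90 x 90 mm (98 mm over the rim), flat top 80 mm above the counter; origin at the centre of its underside.
- pan_lid: Bronze-coloured aluminium pan lid, 200 mm diameter, 46 mm high with its knob, lying on the counter; origin centre of underside. Leave alone.
- mortar: White ceramic mortar, 116 mm diameter, 75 mm high; origin centre of underside. Leave alone.
- mug: Blue ceramic mug, 80 mm diameter, 90 mm high; origin centre of underside. Leave alone.
- salt_jar: Glass salt jar, 60 mm diameter, 100 mm high; origin centre of underside. Leave alone.
- foot_pad: Rubber disc of the sprung foot, 28 mm diameter; origin at the centre of its underside, on the leg axis, height 0.105 - leg + foot (m).
- chopstick0: One of a pair of wooden chopsticks, 230 mm long, 7 mm thick, lying beside the gauge; origin centre of underside. Leave alone.
- chopstick1: One of a pair of wooden chopsticks, 230 mm long, 7 mm thick, lying beside the gauge; origin centre of underside. Leave alone.
Things that resemble listed ones, but are neither listed nor needed, are in the scene too. What is shaped like the low_tub but green or purple is not meant.

How it is judged:
By the outcome, as a careful person would: the job done as asked, in the order asked, and still so for the second after the job is handed in, while the arm keeps its last pose, push and grip.
It also fails if it takes over 35 s, if anything falls off the work surface, if the arm or the gripper's body presses on something with over 40 N, if the wrist force passes 120 N, or if a joint passes its speed limit or range.

## Working session

There is one attempt and no reset: what is moved stays moved. The work goes in short steps, Python scripts to look and compute and a tool call to move; the robot and the scene stay as the last step left them, time stands still between calls to the robot, and variables do not carry over. Pictures are saved under pics/ and viewed, and the job is handed in when it is done.

Besides the shell and the picture viewer there is one more tool, called after "Emit:" as name(argument=value, ...) on one line, values as JSON. apply_moves: Moves the arm, as the interface text tells. Shift numbers are shares of 1000 mm and turn numbers shares of pi rad, none past 1 either way. Its arguments: {"type":"object","properties":{"plan":{"type":"array","items":{"type":"array","items":{"type":"array","items":{"type":"number","minimum":-1,"maximum":1}}}},"force":{"type":"number"}},"required":["plan"]}

```bash
ls; mkdir -p pics; python3 - <<'E'
from workcell import readout, read_camera, camera_params, bot
import cv2
print(readout.read_state())
for n in ("scene","top","wrist"):
    print(n,camera_params(n))
    cv2.imwrite(f"pics/{n}0.png",cv2.cvtColor(read_camera(n),cv2.COLOR_RGB2BGR))
E
```

```text
pics
{'time': 0.0, 'q': array([-1.23490056e+00,  2.64799077e-01,  1.60536956e+00,  1.40859865e-05,
        1.27367005e+00, -3.68832134e-02]), 'joint_vel': array([ 3.95146612e-04, -4.66083398e-04, -7.43185880e-05, -1.39080123e-04,
       -1.22999370e-03, -2.26244717e-03]), 'joint_torque': array([ 5.28174496e-04, -5.15105581e+01, -3.67314184e+01, -1.35327368e-04,
        1.30050562e-02,  1.44316729e-06]), 'tool_pos': array([ 0.24561437, -0.62795572,  0.22993346]), 'tcp_rot': array([-3.08499604e+00, -5.81756905e-01,  5.04234689e-04]), 'wrist_force': array([-0.23345922,  0.88461416,  0.43009754]), 'torque': array([ 0.00114807, -0.04428666,  0.0137199 ]), 'width': 0.9992125054661084}
scene {'fovy': 56.17067376935312, 'cx': 280.32947589225336, 'cy': 205.18301789529207, 'rvec': array([ 1.90806628,  1.06666451, -0.58655258]), 'tvec': array([-0.22828441, -0.03502129,  1.38605924])}
top {'fovy': 55.03789284733507, 'cx': 279.1096107782469, 'cy': 204.20046821721584, 'rvec': array([ 2.15695702, -2.16975914,  0.11130515]), 'tvec': array([0.00913788, 0.45251006, 1.15710452])}
wrist {'fovy': 59.69367702611748, 'cx': 277.13462788722734, 'cy': 210.97583656562279, 'hand_eye': array([[ 8.45494093e-04, -9.46097668e-01, -3.23880359e-01,
         8.26002804e-02],
       [ 9.99998812e-01,  1.21727959e-03, -9.45325284e-04,
         4.44212164e-04],
       [ 1.28862300e-03, -3.23879175e-01,  9.46097574e-01,
        -1.43738822e-01],
       [ 0.00000000e+00,  0.00000000e+00,  0.00000000e+00,
         1.00000000e+00]])}
```

View pics/scene0.png

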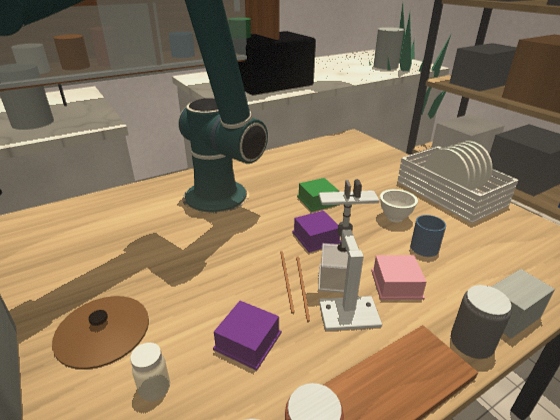

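View pics/top0.png

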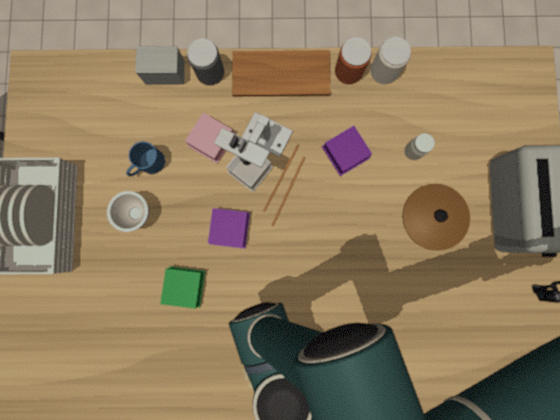

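View pics/wrist0.png

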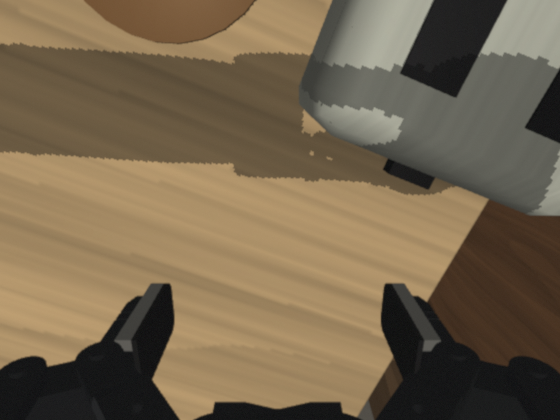

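The clear tall tub (scene ~(335,268)) is under the gauge and the pink one stands to its side, so the mark is the lower ring (0.030). Next I'll zoom in on the gauge.

```bash
python3 - <<'E'
import cv2,numpy as np
a=cv2.imread("pics/top0.png")[95:215,180:330]
b=cv2.imread("pics/scene0.png")[165:345,280:430]
cv2.imwrite("pics/t0z.png",cv2.resize(a,None,fx=5,fy=5,interpolation=cv2.INTER_CUBIC))
cv2.imwrite("pics/s0z.png",cv2.resize(b[:150],None,fx=4,fy=4,interpolation=cv2.INTER_CUBIC))
E
```

```text
(no output)
```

View pics/t0z.png

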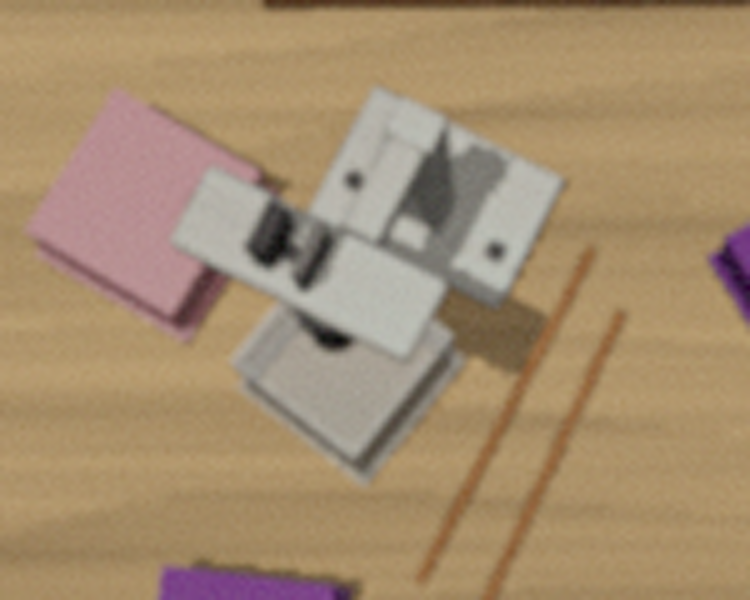

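View pics/s0z.png

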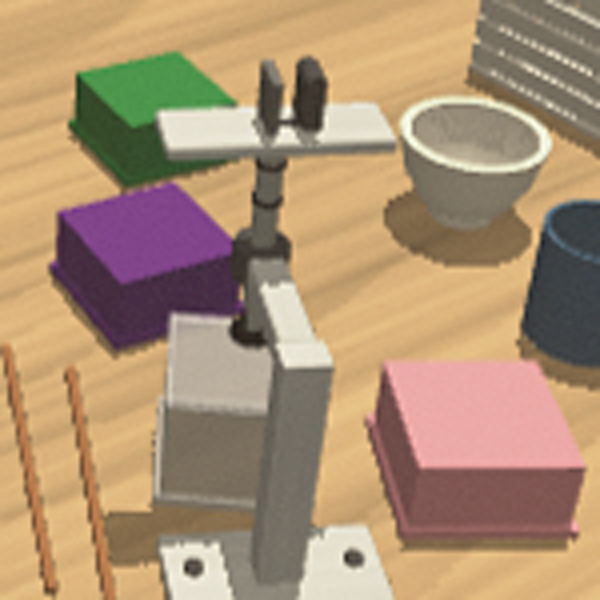

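```bash
cat > h.py <<'E'
from workcell import readout, read_camera, camera_params, bot
import cv2,numpy as np
from scipy.spatial.transform import Rotation as R
from scipy.optimize import least_squares
def K(p):
    f=210/np.tan(np.radians(p['fovy'])/2); return np.array([[f,0,p['cx']],[0,f,p['cy']],[0,0,1.]])
def proj(name,P,st=None):
    p=camera_params(name); P=np.atleast_2d(P).astype(float)
    if name=='wrist':
        T=np.eye(4);T[:3,:3]=R.from_rotvec(st['tcp_rot']).as_matrix();T[:3,3]=st['tool_pos']
        M=np.linalg.inv(T@p['hand_eye']); rv=cv2.Rodrigues(M[:3,:3])[0]; tv=M[:3,3]
    else: rv,tv=p['rvec'],p['tvec']
    return cv2.projectPoints(P,rv,tv,K(p),None)[0][:,0]
def g2w(g,P):
    P=np.atleast_2d(P).astype(float); c,s=np.cos(g[2]),np.sin(g[2])
    return np.c_[g[0]+c*P[:,0]-s*P[:,1], g[1]+s*P[:,0]+c*P[:,1], P[:,2]]
def box(x0,x1,y0,y1,z0,z1): return np.array([[x,y,z] for z in(z0,z1) for x,y in((x0,y0),(x1,y0),(x1,y1),(x0,y1))],float)
def draw(im,name,g,B,col,st=None,s=1,off=(0,0)):
    q=(proj(name,g2w(g,B),st)-off+0.5)*s-0.5
    for i in range(4):
        for a,b in((i,(i+1)%4),(4+i,4+(i+1)%4),(i,4+i)):
            cv2.line(im,tuple(int(v) for v in q[a].round()),tuple(int(v) for v in q[b].round()),col,1)
def parts(leg=0,lev=0):
    z=.255-leg
    return [box(-.022,.022,-.065,.065,z-.01,z),box(-.015,.015,-.008,-.001,z,z+.034),box(-.013,.013,.014-lev,.026-lev,z,z+.036),box(.094,.116,-.014,.014,0,.175)]
E
python3 - <<'E'
from h import *
t=np.array([[172,240],[208,167],[447,288],[410,360]])/5+[180,95]
tp=np.array([[-.022,.065,.255],[.022,.065,.255],[.022,-.065,.255],[-.022,-.065,.255]])
s=np.array([[158,110],[375,103],[397,146]])/4+[280,165]
sp=np.array([[-.022,-.065,.255],[-.022,.065,.255],[.022,.065,.255]])
for use in ('t','s','ts'):
    def f(g):
        r=[]
        if 't' in use:r.append((proj('top',g2w(g,tp))-t).ravel())
        if 's' in use:r.append((proj('scene',g2w(g,sp))-s).ravel())
        return np.concatenate(r)
    o=least_squares(f,[.6,0,0.5]); print(use,o.x,o.fun.round(1))
g=o.x
np.save('g.npy',g)
for n,off,w,h,sc in(('top',(180,95),150,120,5),('scene',(280,165),150,150,4)):
    im=cv2.imread(f'pics/{n}0.png')[off[1]:off[1]+h,off[0]:off[0]+w]
    im=cv2.resize(im,None,fx=sc,fy=sc,interpolation=cv2.INTER_CUBIC)
    for B,c in zip(parts(0,0.001),[(0,255,0),(255,0,0),(0,0,255),(0,255,255)]): draw(im,n,g,B,c,None,sc,off)
    draw(im,n,g,box(-.045,.045,-.045,.045,.0,.08),(255,255,0),None,sc,off)
    cv2.imwrite(f'pics/{n}0o.png',im)
E
```

```text
t [ 0.56418753  0.09393325 -0.47837296] [-0.9  0.6  0.5 -0.7  0.7 -0.9 -0.3  0.9]
s [ 0.57131659  0.09306756 -0.49352234] [-1.2  0.   0.7  0.3  0.5 -0.5]
ts [ 0.56639871  0.09470935 -0.49071409] [-1.1 -0.6  0.5 -1.8  0.3 -1.4 -0.9  0.2 -2.  -1.1 -0.3 -0.9 -0.5 -1.8]
```

View pics/top0o.png

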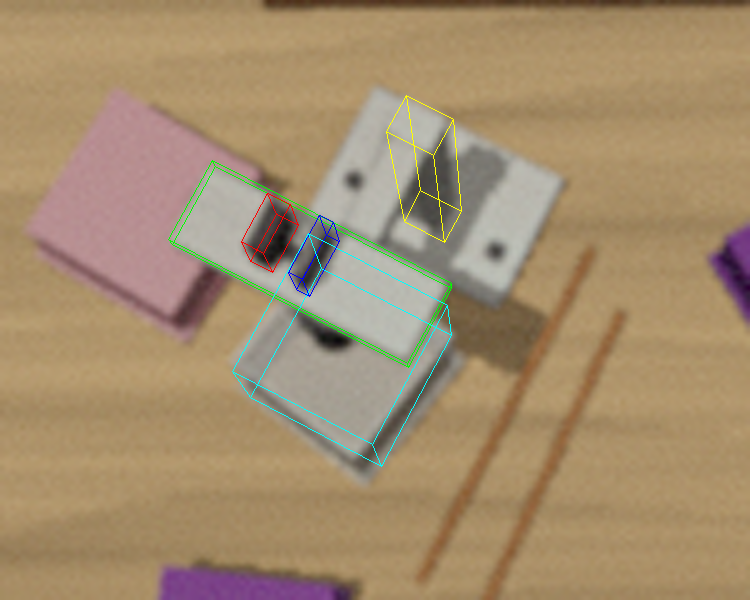

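View pics/scene0o.png

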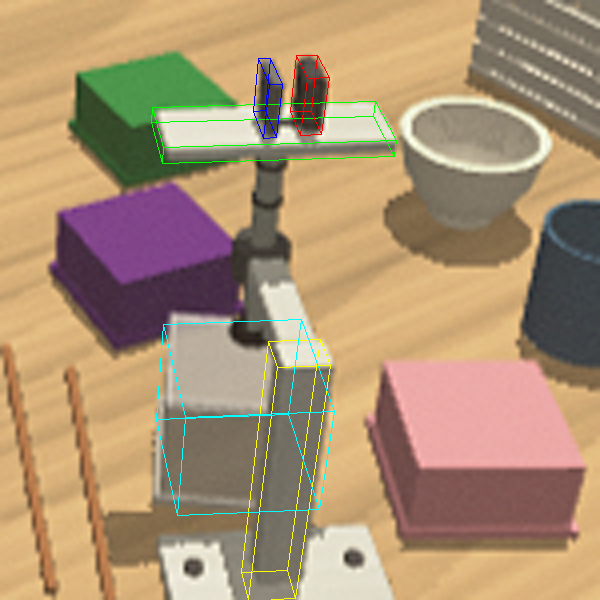

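Gauge ≈ (0.566, 0.095), yaw ≈ −0.49, and the two cameras agree to about 7 mm in x and 1 mm in y. I'll go above it with tool y along the crossbar, then refine with the wrist camera.

Emit:
apply_moves(plan=[[[0,0,-0.13,0,0,0,-1],[0,0,-0.13,0,0,0,-1],[0.56,-0.557,-0.13,0,0,-0.725,-1],[0.56,-0.557,-0.13,0,0,-0.725,-1],[0.56,-0.557,-0.13,0,0,-0.725,-1],[0.56,-0.557,-0.13,0,0,-0.725,-1],[0.56,-0.557,-0.13,0,0,-0.725,-1],[0.56,-0.557,-0.13,0,0,-0.725,-1]]], force=20)

```text
time: 0.82
tool_pos: [0.3467, -0.3983, 0.3292]
tcp_rot: [-2.654, -1.68, -0.0]
wrist_force: [0.5, 0.2, 0.5]
width: 0.997
```

```bash
cat >> h.py <<'E'
def togo(pos,phi,st=None):
    st=st or readout.read_state()
    M=R.from_rotvec(st['tcp_rot']); T=R.from_euler('z',phi)*R.from_euler('x',np.pi)
    d=M.inv().apply(np.array(pos)-st['tool_pos']); r=(M.inv()*T).as_rotvec()/np.pi
    print('t',round(st['time'],2),'pos',st['tool_pos'].round(4),'w',round(st['width'],3),'F',st['wrist_force'].round(1))
    print('shift',d.round(4),'turn',r.round(4))
E
python3 -c "
from h import *
togo([.566,.095,.36],2.651)"
```

```text
t 0.82 pos [ 0.3467 -0.3983  0.3292] w 0.997 F [0.5 0.2 0.5]
shift [ 0.5397 -0.013  -0.0307] turn [ 0.000e+00 -1.000e-04 -4.847e-01]
```

Emit:
apply_moves(plan=[[[0.54,-0.013,-0.03,0,0,-0.48,-1],[0.54,-0.013,-0.03,0,0,-0.48,-1],[0.54,-0.013,-0.03,0,0,-0.48,-1],[0.54,-0.013,-0.03,0,0,-0.48,-1],[0.54,-0.013,-0.03,0,0,-0.48,-1],[0.54,-0.013,-0.03,0,0,-0.48,-1],[0.54,-0.013,-0.03,0,0,-0.48,-1],[0.54,-0.013,-0.03,0,0,-0.48,-1]]])

```text
time: 1.48
tool_pos: [0.4836, -0.0949, 0.3479]
tcp_rot: [1.524, 2.747, -0.0]
wrist_force: [0.8, -0.7, -1.3]
width: 1.001
```

```bash
python3 -c "
from h import *
togo([.566,.095,.36],2.651)"
```

```text
t 1.48 pos [ 0.4836 -0.0949  0.3479] w 1.001 F [ 0.8 -0.7 -1.3]
shift [ 0.1174  0.1705 -0.0121] turn [ 0.000e+00  1.000e-04 -1.662e-01]
```

Emit:
apply_moves(plan=[[[0.117,0.17,-0.012,0,0,-0.166,-1],[0.117,0.17,-0.012,0,0,-0.166,-1],[0.117,0.17,-0.012,0,0,-0.166,-1],[0.117,0.17,-0.012,0,0,-0.166,-1],[0.117,0.17,-0.012,0,0,-0.166,-1],[0.117,0.17,-0.012,0,0,-0.166,-1],[0.117,0.17,-0.012,0,0,-0.166,-1],[0.117,0.17,-0.012,0,0,-0.166,-1]]])

```text
time: 2.15
tool_pos: [0.5664, 0.0917, 0.3592]
tcp_rot: [-0.772, -3.044, 0.002]
wrist_force: [-0.8, -1.0, -0.2]
width: 0.995
```

```bash
python3 - <<'E'
from h import *
togo([.566,.095,.36],2.651)
st=readout.read_state(); im=cv2.cvtColor(read_camera('wrist'),cv2.COLOR_RGB2BGR)
cv2.imwrite('pics/w1.png',im)
import pickle; pickle.dump(st,open('st1.pkl','wb'))
g=np.load('g.npy'); o=im.copy()
for B,c in zip(parts(0,0.001),[(0,255,0),(255,0,0),(0,0,255),(0,255,255)]): draw(o,'wrist',g,B,c,st)
cv2.imwrite('pics/w1o.png',o)
E
```

```text
t 2.15 pos [0.5664 0.0917 0.3592] w 0.995 F [-0.8 -1.  -0.2]
shift [ 0.0019  0.0027 -0.0008] turn [-0.0005 -0.0003 -0.002 ]
```

View pics/w1.png

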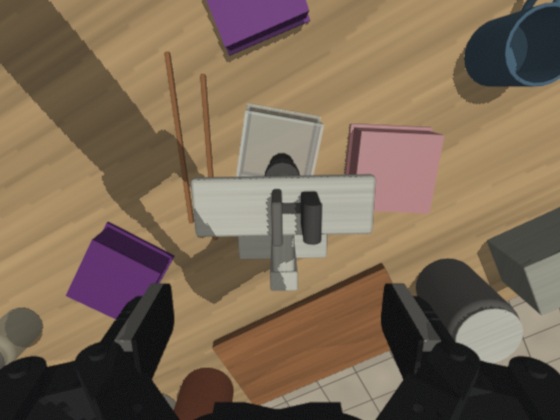

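View pics/w1o.png

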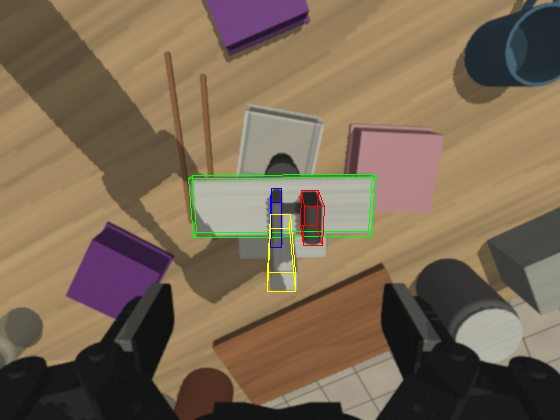

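```bash
python3 - <<'E'
import cv2
im=cv2.imread('pics/w1.png')[160:300,185:385]
cv2.imwrite('pics/w1z.png',cv2.resize(im,None,fx=4,fy=4,interpolation=cv2.INTER_CUBIC))
E
```

```text
(no output)
```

View pics/w1z.png

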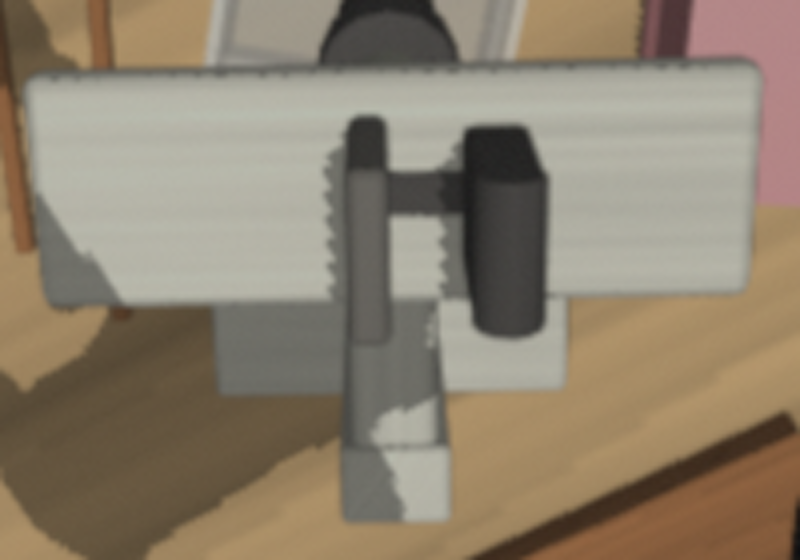

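```bash
python3 - <<'E'
from h import *
import pickle; st=pickle.load(open('st1.pkl','rb'))
w=(np.array([[28,76],[760,61],[748,292],[48,305],[343,448],[448,448],[449,520],[342,521]])+.5)/4-.5+[185,160]
P=np.array([[-.022,-.065,.255],[-.022,.065,.255],[.022,.065,.255],[.022,-.065,.255],[.094,-.014,.175],[.094,.014,.175],[.116,.014,.175],[.116,-.014,.175]])
for n in (4,8):
    o=least_squares(lambda g:(proj('wrist',g2w(g,P[:n]),st)-w[:n]).ravel(),np.load('g.npy')); print(o.x,o.fun.round(1))
    o2=least_squares(lambda g:(proj('wrist',g2w(g,P[:n]+[0,0,g[3]]),st)-w[:n]).ravel(),list(o.x)+[0]); print('dz free',o2.x,o2.fun.round(1))
np.save('g.npy',o.x); g=o.x
# lever edges: top back edge y from zoom
for u,y in ((464,'+14?'),(545,'+26?'),(346,-8),(386,-1)):
    pass
# tabs top far edge x=-.013,z=.291 lever: left/right px
for lev in (0,.001,.002,.003):
    q=proj('wrist',g2w(g,[[-.013,.014-lev,.291],[.013,.014-lev,.291],[.013,.026-lev,.291],[-.015,-.008,.289],[.015,-.001,.289]]),st)
    print(lev,((q-[185,160]+.5)*4).round())
E
```

```text
[ 0.56588788  0.09616172 -0.47508799] [-2.2 -0.4  2.2 -0.4  1.2  0.7 -1.3  0.8]
dz free [ 0.56720244  0.09555591 -0.47503489 -0.00490439] [-0.3 -0.   0.4 -0.  -0.5 -0.   0.4  0.1]
[ 0.56596997  0.09607381 -0.47663516] [-2.2 -0.4  2.2 -0.1  1.1  1.  -1.4  0.9 -0.9 -0.5  0.8 -1.   0.6  0.2
 -0.1  0.4]
dz free [ 0.56723388  0.09547217 -0.47668773 -0.00371521] [-0.7  0.3  0.8  0.6 -0.2  0.8 -0.1  0.7 -0.7 -1.1  0.6 -1.5  0.4 -0.5
  0.1 -0.3]
0 [[490. 179.]
 [489. 336.]
 [565. 335.]
 [346. 166.]
 [394. 344.]]
0.001 [[484. 179.]
 [483. 336.]
 [559. 335.]
 [346. 166.]
 [394. 344.]]
0.002 [[477. 180.]
 [476. 336.]
 [553. 335.]
 [346. 166.]
 [394. 344.]]
0.003 [[471. 180.]
 [470. 337.]
 [546. 335.]
 [346. 166.]
 [394. 344.]]
```

Corner fits give gauge ≈ (0.5665, 0.0957), yaw −0.477, with the lever about 2.5 mm in at its start. I'll descend with a 66 mm opening to just above the bar.

```bash
python3 - <<'E'
from h import *
np.save('g.npy',[.5665,.0957,-.477])
togo([.5665,.0957,.272],-.477+np.pi)
E
```

```text
t 2.2 pos [0.5663 0.091  0.3594] w 0.996 F [-0.7 -0.4 -1.1]
shift [0.002  0.0043 0.0874] turn [-0.0004 -0.0002 -0.0067]
```

Emit:
apply_moves(plan=[[[0.002,0.004,0.02,0,0,-0.0067,-0.55],[0.002,0.004,0.04,0,0,-0.0067,-0.55],[0.002,0.004,0.06,0,0,-0.0067,-0.55],[0.002,0.004,0.075,0,0,-0.0067,-0.55],[0.002,0.004,0.087,0,0,-0.0067,-0.55],[0.002,0.004,0.087,0,0,-0.0067,-0.55],[0.002,0.004,0.087,0,0,-0.0067,-0.55],[0.002,0.004,0.087,0,0,-0.0067,-0.55]]])

```text
time: 2.87
tool_pos: [0.5676, 0.0957, 0.2742]
tcp_rot: [0.742, 3.051, 0.001]
wrist_force: [0.5, 0.3, -0.5]
width: 0.775
```

```bash
python3 - <<'E'
from h import *
g=np.load('g.npy')
togo([.5665,.0957,.272],-.477+np.pi)
for n in('wrist','scene'):
    st=readout.read_state(); im=cv2.cvtColor(read_camera(n),cv2.COLOR_RGB2BGR)
    cv2.imwrite(f'pics/{n}2.png',im)
    if n=='scene':
        im=cv2.resize(im[160:300,290:430],None,fx=4,fy=4,interpolation=cv2.INTER_CUBIC); cv2.imwrite('pics/scene2z.png',im)
    else:
        for B,c in zip(parts(0,0.0025),[(0,255,0),(255,0,0),(0,0,255),(0,255,255)]): draw(im,n,g,B,c,st)
        cv2.imwrite('pics/wrist2o.png',im)
E
```

```text
t 2.87 pos [0.5676 0.0957 0.2742] w 0.775 F [ 0.5  0.3 -0.5]
shift [ 0.0009 -0.0005  0.0022] turn [ 0.0003  0.0005 -0.0001]
```

View pics/wrist2o.png

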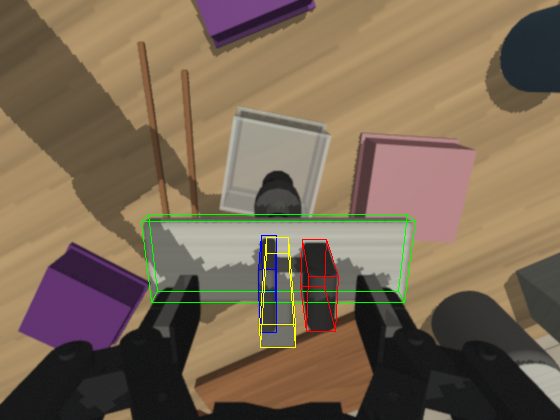

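View pics/scene2z.png

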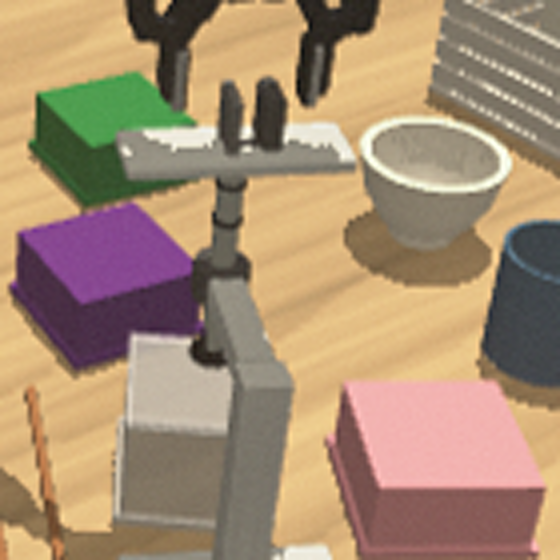

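The overlay fits and the fingers straddle both tabs with clearance. I'll lower gently towards contact.

Emit:
apply_moves(plan=[[[0.001,0,0.004,0,0,0,-0.55],[0.001,0,0.008,0,0,0,-0.55],[0.001,0,0.012,0,0,0,-0.55],[0.001,0,0.015,0,0,0,-0.55],[0.001,0,0.018,0,0,0,-0.55],[0.001,0,0.02,0,0,0,-0.55],[0.001,0,0.021,0,0,0,-0.55],[0.001,0,0.021,0,0,0,-0.55]]])

```text
time: 3.63
tool_pos: [0.5659, 0.0968, 0.2514]
tcp_rot: [-0.741, -3.052, 0.0]
wrist_force: [-0.1, 1.0, -0.5]
width: 0.775
```

Emit:
apply_moves(plan=[[[0,0,0.001,0,0,0,-0.55],[0,0,0.002,0,0,0,-0.55],[0,0,0.003,0,0,0,-0.55],[0,0,0.004,0,0,0,-0.55],[0,0,0.005,0,0,0,-0.55],[0,0,0.006,0,0,0,-0.55],[0,0,0.006,0,0,0,-0.55],[0,0,0.006,0,0,0,-0.55]]])

```text
time: 4.3
tool_pos: [0.5662, 0.0968, 0.2467]
tcp_rot: [0.741, 3.052, 0.0]
wrist_force: [-2.1, -0.3, 5.3]
width: 0.775
```

```bash
cat >> h.py <<'E'
def look(k):
    st=readout.read_state()
    im=cv2.cvtColor(read_camera('scene'),cv2.COLOR_RGB2BGR); cv2.imwrite(f'pics/scene{k}.png',im)
    cv2.imwrite(f'pics/scene{k}z.png',cv2.resize(im[175:265,310:400],None,fx=6,fy=6,interpolation=cv2.INTER_CUBIC))
    g=np.load('g.npy'); c,s=np.cos(g[2]),np.sin(g[2]); d=st['tool_pos']-[g[0],g[1],0]
    print('gauge frame tcp',np.round([c*d[0]+s*d[1],-s*d[0]+c*d[1],d[2]],4),'F',st['wrist_force'].round(2),'w',st['width'],'t',st['time'])
E
python3 -c "
from h import *
look(3)"
```

```text
gauge frame tcp [-0.0007  0.0008  0.2467] F [-2.05 -0.35  5.34] w 0.7748424391492769 t 4.3
```

View pics/scene3z.png

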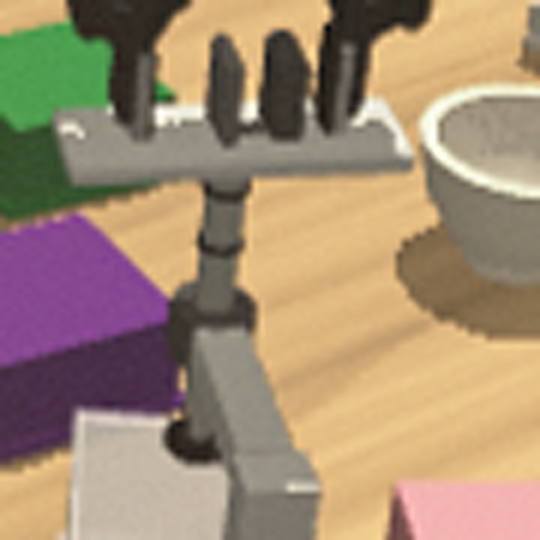

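Contact made: 5.3 N at TCP z = 0.2467, as expected. Now I'll push down to just before the foot reaches the tub.

Emit:
apply_moves(plan=[[[0,0,0.003,0,0,0,-0.55],[0,0,0.006,0,0,0,-0.55],[0,0,0.009,0,0,0,-0.55],[0,0,0.012,0,0,0,-0.55],[0,0,0.015,0,0,0,-0.55],[0,0,0.018,0,0,0,-0.55],[0,0,0.018,0,0,0,-0.55],[0,0,0.018,0,0,0,-0.55]]])

```text
time: 5.02
tool_pos: [0.5663, 0.0968, 0.2283]
tcp_rot: [0.741, 3.052, 0.0]
wrist_force: [-0.8, 0.1, 5.3]
width: 0.771
```

```bash
python3 -c "
from h import *
look(4)"
```

```text
gauge frame tcp [-0.0007  0.0009  0.2283] F [-0.82  0.12  5.29] w 0.7710346807737619 t 5.0167
```

View pics/scene4z.png

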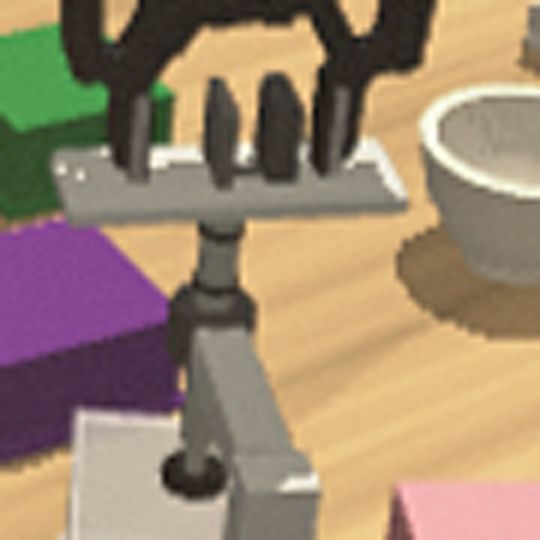

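```bash
cat > legm.py <<'E'
from h import *
import sys
# vertical edge tracking: shift of column profiles between scene0 and scene k, with leg-dependent projection
def meas(k,verbose=True):
    g=np.load('g.npy'); A=cv2.imread('pics/scene0.png').astype(np.float32); B=cv2.imread(f'pics/scene{k}.png').astype(np.float32)
    res={}
    for name,P,hw,hh in (('upring',[0,0,.23],6,3),('lowring',[0,0,.205],6,3),('foot',[0,-.008,.108],5,4),('barL',[-.0,-.062,.250],4,5),('barR',[.022,.062,.248],4,5)):
        p0=proj('scene',g2w(g,P))[0]
        t=cv2.getRectSubPix(A,(2*hw+1,2*hh+1),tuple(map(float,p0)))
        best=[]
        for L in np.arange(0,.040,.0005):
            q=proj('scene',g2w(g,np.array(P)-[0,0,L]))[0]
            w=cv2.getRectSubPix(B,(2*hw+1,2*hh+1),tuple(map(float,q)))
            best.append(cv2.matchTemplate(w,t,cv2.TM_CCOEFF_NORMED)[0,0])
        i=int(np.argmax(best)); res[name]=(round(i*.5,1),round(float(best[i]),3))
    print(k,res)
if __name__=='__main__':
    for k in sys.argv[1:]: meas(k)
E
python3 legm.py 2 3 4
```

```text
2 {'upring': (0.0, 0.998), 'lowring': (0.0, 0.999), 'foot': (0.0, 0.999), 'barL': (3.0, 0.95), 'barR': (0.0, 0.925)}
3 {'upring': (1.5, 0.99), 'lowring': (1.5, 0.993), 'foot': (1.0, 0.978), 'barL': (5.5, 0.949), 'barR': (0.5, 0.803)}
4 {'upring': (20.0, 0.986), 'lowring': (11.0, 0.869), 'foot': (20.0, 0.929), 'barL': (18.5, 0.852), 'barR': (19.0, 0.477)}
```

Emit:
apply_moves(plan=[[[0,0,0.001,0,0,0,-0.55],[0,0,0.002,0,0,0,-0.55],[0,0,0.003,0,0,0,-0.55],[0,0,0.004,0,0,0,-0.55],[0,0,0.004,0,0,0,-0.55],[0,0,0.004,0,0,0,-0.55],[0,0,0.004,0,0,0,-0.55],[0,0,0.004,0,0,0,-0.55]]])

```text
time: 5.73
tool_pos: [0.5663, 0.0968, 0.2244]
tcp_rot: [0.741, 3.052, 0.0]
wrist_force: [-1.2, 0.0, 5.9]
width: 0.776
```

```bash
python3 -c "
from h import *
look(5)"; python3 legm.py 5
```

```text
gauge frame tcp [-0.0007  0.0009  0.2244] F [-1.21  0.01  5.86] w 0.7757967540692596 t 5.7333
5 {'upring': (24.0, 0.99), 'lowring': (1.0, 0.86), 'foot': (24.5, 0.933), 'barL': (22.0, 0.755), 'barR': (23.0, 0.458)}
```

Ring tracking gives leg = 24.0 mm at z = 0.2244, i.e. leg = 0.2484 − z, which matches the contact model. Now into the foot contact.

Emit:
apply_moves(plan=[[[0,0,0.001,0,0,0,-0.55],[0,0,0.002,0,0,0,-0.55],[0,0,0.003,0,0,0,-0.55],[0,0,0.003,0,0,0,-0.55],[0,0,0.003,0,0,0,-0.55],[0,0,0.003,0,0,0,-0.55],[0,0,0.003,0,0,0,-0.55],[0,0,0.003,0,0,0,-0.55]]])

```text
time: 6.45
tool_pos: [0.5663, 0.0968, 0.2218]
tcp_rot: [0.741, 3.052, 0.0]
wrist_force: [-2.3, -0.4, 7.8]
width: 0.779
```

Emit:
apply_moves(plan=[[[0,0,0.001,0,0,0,-0.55],[0,0,0.002,0,0,0,-0.55],[0,0,0.003,0,0,0,-0.55],[0,0,0.003,0,0,0,-0.55],[0,0,0.003,0,0,0,-0.55],[0,0,0.003,0,0,0,-0.55],[0,0,0.003,0,0,0,-0.55],[0,0,0.003,0,0,0,-0.55]]])

```text
time: 7.12
tool_pos: [0.5663, 0.0968, 0.2191]
tcp_rot: [0.741, 3.052, 0.0]
wrist_force: [-3.9, -0.6, 8.8]
width: 0.773
```

```bash
python3 -c "
from h import *
look(6)"; python3 legm.py 6
```

```text
gauge frame tcp [-0.0007  0.0009  0.2191] F [-3.89 -0.57  8.84] w 0.7730774689139993 t 7.1167
6 {'upring': (29.5, 0.983), 'lowring': (6.5, 0.837), 'foot': (25.5, 0.934), 'barL': (29.5, 0.688), 'barR': (0.0, 0.539)}
```

View pics/scene6z.png

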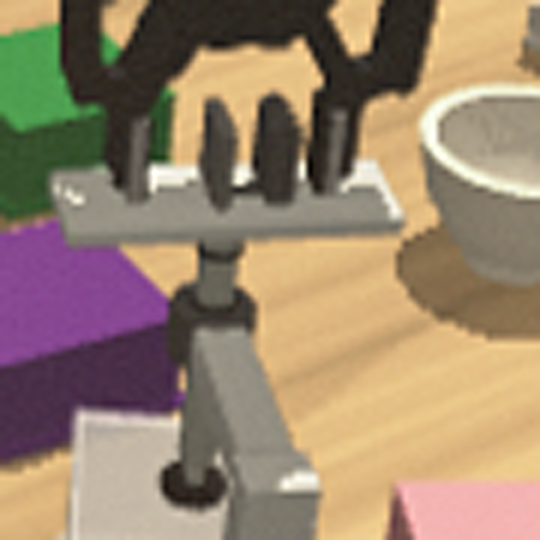

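Emit:
apply_moves(plan=[[[0,0,0.0008,0,0,0,-0.55],[0,0,0.0008,0,0,0,-0.55],[0,0,0.0008,0,0,0,-0.55],[0,0,0.0008,0,0,0,-0.55],[0,0,0.0008,0,0,0,-0.55],[0,0,0.0008,0,0,0,-0.55],[0,0,0.0008,0,0,0,-0.55],[0,0,0.0008,0,0,0,-0.55]]])

```text
time: 7.83
tool_pos: [0.5663, 0.0968, 0.2185]
tcp_rot: [0.741, 3.052, 0.0]
wrist_force: [-4.0, 0.0, 9.8]
width: 0.775
```

Emit:
apply_moves(plan=[[[0,0,-0.0005,0,0,0,-0.506],[0,0,-0.001,0,0,0,-0.459],[0,0,-0.0015,0,0,0,-0.412],[0,0,-0.002,0,0,0,-0.365],[0,0,-0.0024,0,0,0,-0.318],[0,0,-0.0028,0,0,0,-0.271],[0,0,-0.0032,0,0,0,-0.224],[0,0,-0.0032,0,0,0,-0.224]]])

```text
time: 8.5
tool_pos: [0.5671, 0.0962, 0.2221]
tcp_rot: [0.74, 3.05, -0.0]
wrist_force: [-1.7, -1.8, 9.0]
width: 0.618
```

```bash
python3 -c "
from h import *
look(7)
cv2.imwrite('pics/wrist7.png',cv2.cvtColor(read_camera('wrist'),cv2.COLOR_RGB2BGR))"; python3 legm.py 7
```

```text
gauge frame tcp [2.000e-04 7.000e-04 2.221e-01] F [-1.74 -1.77  9.03] w 0.6175602757708392 t 8.5
7 {'upring': (29.5, 0.981), 'lowring': (6.5, 0.84), 'foot': (25.5, 0.935), 'barL': (29.5, 0.671), 'barR': (29.0, 0.572)}
```

View pics/scene7z.png

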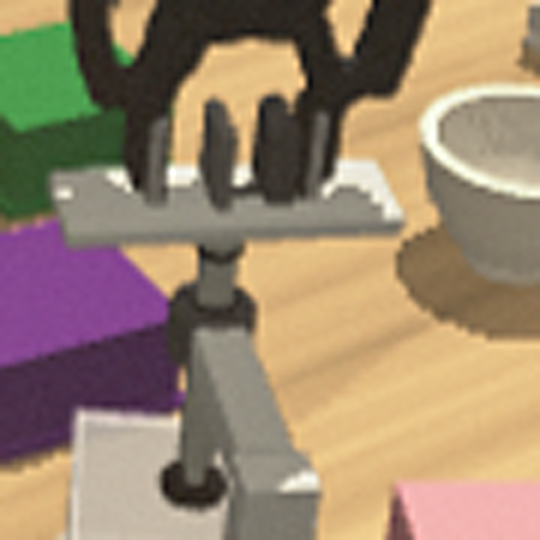

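View pics/wrist7.png

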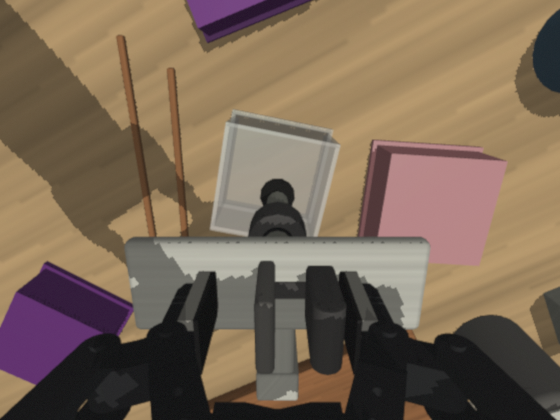

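Emit:
apply_moves(plan=[[[0,0,0.0006,0,0,0,-0.224],[0,0,0.0006,0,0,0,-0.224],[0,0,0.0006,0,0,0,-0.224],[0,0,0.0006,0,0,0,-0.224],[0,0,0.0006,0,0,0,-0.224],[0,0,0.0006,0,0,0,-0.224],[0,0,0.0006,0,0,0,-0.224],[0,0,0.0006,0,0,0,-0.224]]])

```text
time: 9.27
tool_pos: [0.5671, 0.0962, 0.2216]
tcp_rot: [0.74, 3.05, -0.0]
wrist_force: [-2.7, -2.3, 9.1]
width: 0.612
```

```bash
sed -i 's/np.arange(0,.040,.0005)/np.arange(0,.040,.0001)/; s/i\*.5,1/i*.1,1/' legm.py; python3 -c "
from h import *
look(8)"; python3 legm.py 3 4 5 6 7 8
```

```text
gauge frame tcp [2.000e-04 7.000e-04 2.216e-01] F [-2.74 -2.34  9.14] w 0.6120327963183748 t 9.2667
3 {'upring': (1.5, 0.99), 'lowring': (1.6, 0.993), 'foot': (0.9, 0.978), 'barL': (5.6, 0.949), 'barR': (0.6, 0.804)}Traceback (most recent call last):
  File "legm.py", line 18, in <module>
    for k in sys.argv[1:]: meas(k)
                           ~~~~^^^
  File "legm.py", line 12, in meas
    q=proj('scene',g2w(g,np.array(P)-[0,0,L]))[0]
      ~~~~^^^^^^^^^^^^^^^^^^^^^^^^^^^^^^^^^^^^
  File "h.py", line 8, in proj
    p=camera_params(name); P=np.atleast_2d(P).astype(float)
ValueError: time passes only in moves, steps and waits
```

View pics/scene8z.png

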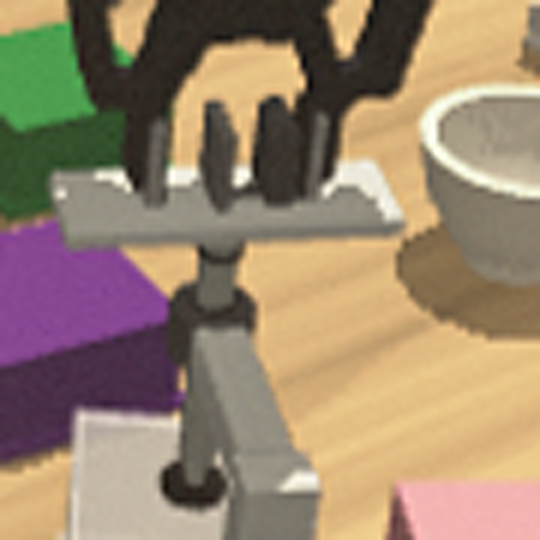

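```bash
sed -i 's/^import cv2,numpy as np/import cv2,numpy as np,functools\ncamera_params=functools.lru_cache(camera_params)/' h.py; python3 legm.py 4 5 6 7 8
```

```text
4 {'upring': (20.2, 0.987), 'lowring': (10.9, 0.869), 'foot': (20.2, 0.93), 'barL': (18.7, 0.853), 'barR': (18.8, 0.478)}
5 {'upring': (24.0, 0.99), 'lowring': (1.0, 0.86), 'foot': (24.5, 0.933), 'barL': (22.1, 0.755), 'barR': (23.3, 0.459)}
6 {'upring': (29.4, 0.983), 'lowring': (6.4, 0.837), 'foot': (25.5, 0.934), 'barL': (29.5, 0.688), 'barR': (0.0, 0.539)}
7 {'upring': (29.6, 0.981), 'lowring': (6.5, 0.84), 'foot': (25.4, 0.936), 'barL': (29.4, 0.671), 'barR': (29.1, 0.572)}
8 {'upring': (30.2, 0.979), 'lowring': (6.6, 0.838), 'foot': (25.4, 0.936), 'barL': (29.4, 0.664), 'barR': (29.6, 0.577)}
```

The leg is at 30.0–30.2 mm by ring tracking and 30.0 by kinematics, at 9.1 N, so it is at the mark with the foot on the tub. Now I'll close the fingers gradually, raising the tool to cancel the tip swing.

Emit:
apply_moves(plan=[[[0,0,-0.0003,0,0,0,-0.176],[0,0,-0.0007,0,0,0,-0.129],[0,0,-0.0013,0,0,0,-0.035],[0,0,-0.0019,0,0,0,0.059],[0,0,-0.0023,0,0,0,0.153],[0,0,-0.0027,0,0,0,0.247],[0,0,-0.003,0,0,0,0.341],[0,0,-0.003,0,0,0,0.341]]])

```text
time: 9.98
tool_pos: [0.5673, 0.0964, 0.2247]
tcp_rot: [0.74, 3.05, 0.0]
wrist_force: [-1.4, -1.7, 9.7]
width: 0.328
```

```bash
python3 -c "
from h import *
look(9)
cv2.imwrite('pics/wrist9.png',cv2.cvtColor(read_camera('wrist'),cv2.COLOR_RGB2BGR))"; python3 legm.py 9
```

```text
gauge frame tcp [0.0004 0.001  0.2247] F [-1.4  -1.68  9.69] w 0.32773944607268723 t 9.9833
9 {'upring': (30.2, 0.978), 'lowring': (6.7, 0.837), 'foot': (25.4, 0.935), 'barL': (29.6, 0.672), 'barR': (29.5, 0.594)}
```

View pics/scene9z.png

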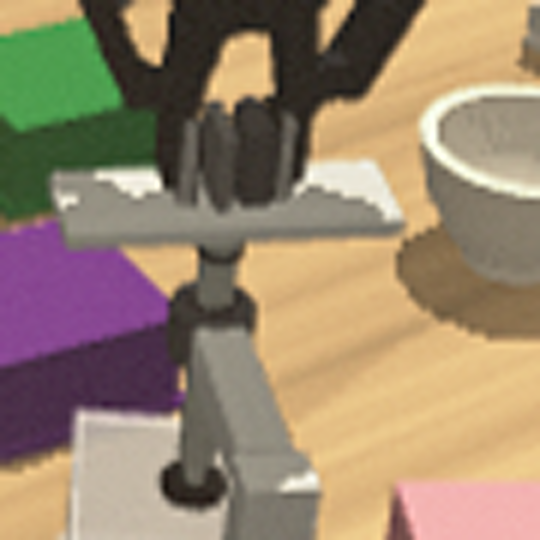

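View pics/wrist9.png

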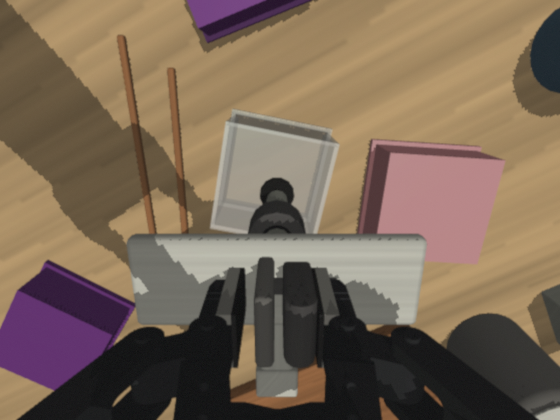

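Emit:
apply_moves(plan=[[[0,0,-0.0001,0,0,0,0.388],[0,0,-0.0002,0,0,0,0.435],[0,0,-0.0003,0,0,0,0.482],[0,0,-0.0004,0,0,0,0.529],[0,0,-0.0004,0,0,0,0.576],[0,0,-0.0004,0,0,0,0.576],[0,0,-0.0004,0,0,0,0.576],[0,0,-0.0004,0,0,0,0.576]]])

```text
time: 10.75
tool_pos: [0.568, 0.0978, 0.2254]
tcp_rot: [0.74, 3.049, 0.005]
wrist_force: [0.0, 2.0, 9.7]
width: 0.226
```

```bash
python3 - <<'E'
from h import *
look(10)
g=np.load('g.npy'); st=readout.read_state()
im=cv2.cvtColor(read_camera('wrist'),cv2.COLOR_RGB2BGR)
s=5; off=(200,220); z=cv2.resize(im[220:380,200:360],None,fx=s,fy=s,interpolation=cv2.INTER_CUBIC)[:600]
cv2.imwrite('pics/wrist10z.png',z)
E
python3 legm.py 10
```

```text
gauge frame tcp [0.0004 0.0025 0.2254] F [0.04 2.02 9.73] w 0.2260876837687924 t 10.75
10 {'upring': (30.1, 0.982), 'lowring': (6.7, 0.844), 'foot': (25.4, 0.936), 'barL': (29.6, 0.669), 'barR': (29.3, 0.623)}
```

View pics/scene10z.png

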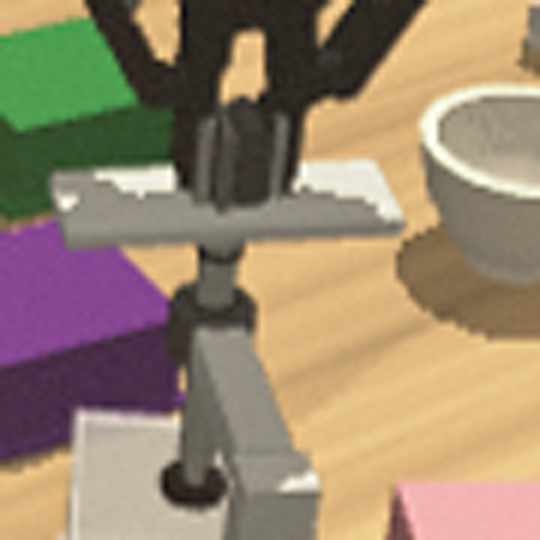

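View pics/wrist10z.png

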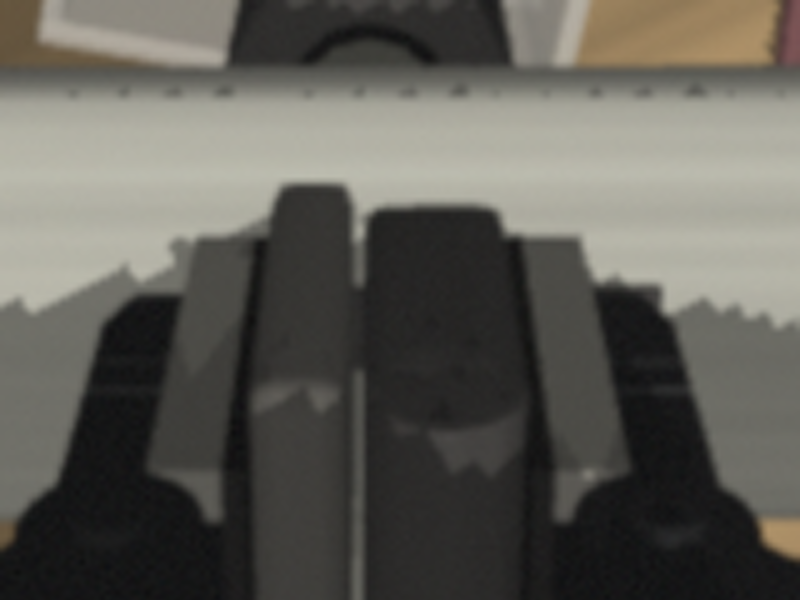

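Emit:
apply_moves(plan=[[[0,-0.0005,0,0,0,0,0.6],[0,-0.001,0,0,0,0,0.65],[0,-0.001,0,0,0,0,0.7],[0,-0.001,0,0,0,0,0.75],[0,-0.001,0,0,0,0,0.75],[0,-0.001,0,0,0,0,0.75],[0,-0.001,0,0,0,0,0.75],[0,-0.001,0,0,0,0,0.75]]], force=20)

```text
time: 11.52
tool_pos: [0.568, 0.0978, 0.2256]
tcp_rot: [0.739, 3.048, 0.008]
wrist_force: [2.2, 5.8, 8.5]
width: 0.229
```

```bash
python3 - <<'E'
from h import *
look(11)
im=cv2.cvtColor(read_camera('wrist'),cv2.COLOR_RGB2BGR)
z=cv2.resize(im[220:380,200:360],None,fx=5,fy=5,interpolation=cv2.INTER_CUBIC)[:600]
cv2.imwrite('pics/wrist11.png',im);cv2.imwrite('pics/wrist11z.png',z)
s=readout.read_state(); print(s['tool_pos'],s['width'],s['wrist_force'],s['torque'],s['tcp_rot'])
E
python3 legm.py 11
```

```text
gauge frame tcp [0.0004 0.0025 0.2256] F [2.17 5.81 8.53] w 0.22882309302847684 t 11.5167
[0.56805795 0.0977722  0.22559314] 0.23174497691988835 [1.32270326 5.12730332 9.00200351] [ 0.57587437 -0.08803691 -0.05544654] [0.73945031 3.04782958 0.00767058]
11 {'upring': (29.8, 0.978), 'lowring': (6.5, 0.836), 'foot': (25.4, 0.937), 'barL': (29.6, 0.668), 'barR': (29.2, 0.652)}
```

View pics/scene11z.png

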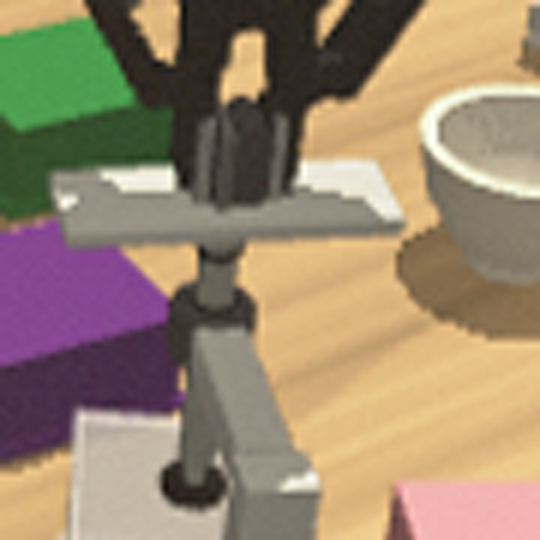

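View pics/wrist11z.png

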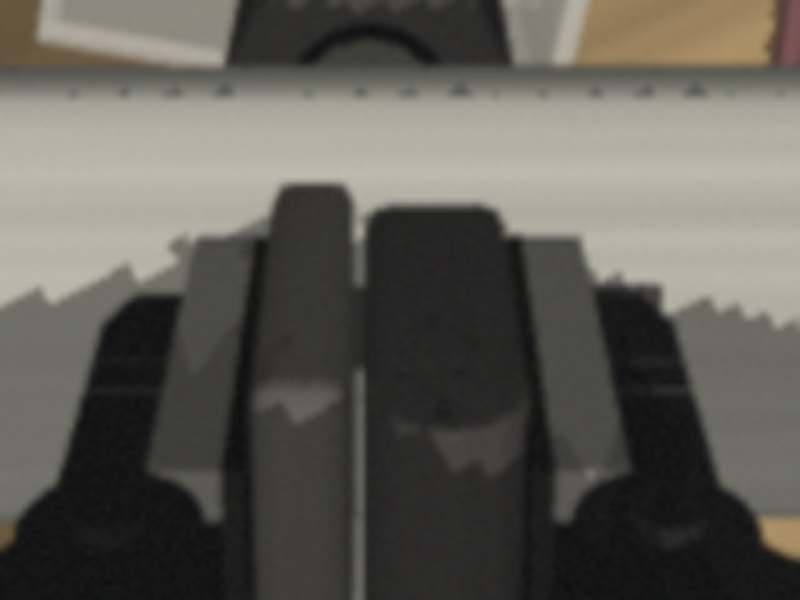

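Emit:
apply_moves(plan=[[[0,0.0005,0.0004,0,0,0,0.75],[0,0.0005,0.0004,0,0,0,0.75],[0,0.0005,0.0004,0,0,0,0.75],[0,0.0005,0.0004,0,0,0,0.75],[0,0.0005,0.0004,0,0,0,0.75],[0,0.0005,0.0004,0,0,0,0.75],[0,0.0005,0.0004,0,0,0,0.75],[0,0.0005,0.0004,0,0,0,0.75]]])

```text
time: 12.28
tool_pos: [0.5681, 0.0977, 0.2253]
tcp_rot: [0.74, 3.048, 0.006]
wrist_force: [1.3, 4.0, 9.1]
width: 0.225
```

```bash
python3 - <<'E'
from h import *
look(12)
cv2.imwrite('pics/top12.png',cv2.cvtColor(read_camera('top'),cv2.COLOR_RGB2BGR))
s=readout.read_state(); print(s['tool_pos'],s['width'],s['wrist_force'])
a=cv2.imread('pics/scene12.png')[160:330,280:440]
cv2.imwrite('pics/s12w.png',cv2.resize(a,None,fx=3.5,fy=3.5,interpolation=cv2.INTER_CUBIC))
E
python3 legm.py 12
```

```text
gauge frame tcp [0.0004 0.0025 0.2253] F [1.28 4.01 9.15] w 0.2252476262458083 t 12.2833
[0.56804349 0.09779591 0.22527537] 0.22558129866896162 [-0.16966706  3.57341246  8.89994327]
12 {'upring': (30.2, 0.981), 'lowring': (6.6, 0.841), 'foot': (25.4, 0.936), 'barL': (29.6, 0.67), 'barR': (29.4, 0.595)}
```

View pics/s12w.png

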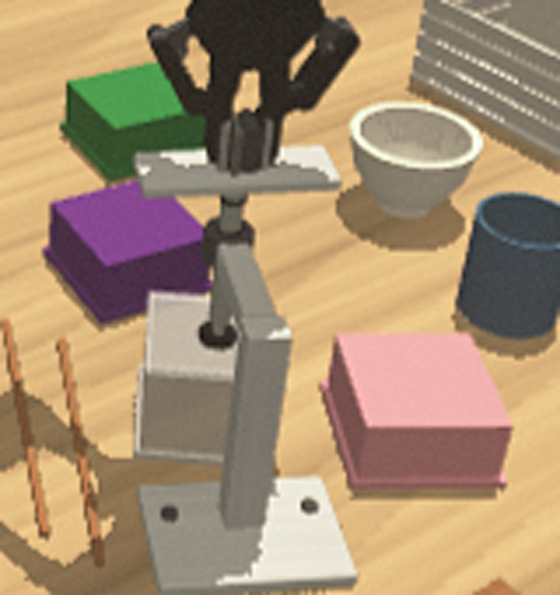

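View pics/top12.png

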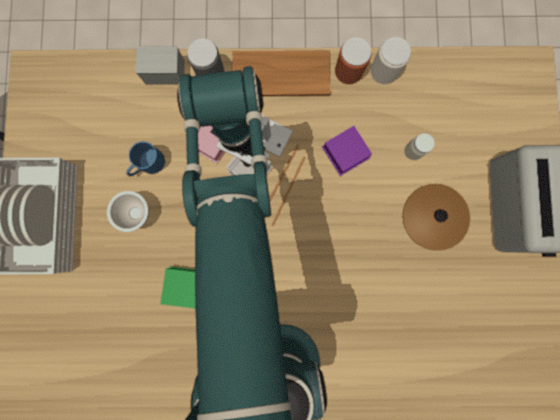

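The leg is at 29.9–30.2 mm with the foot on the tub. The lever is pinched against its stop, with the opening stalled at about 19.3 mm although 10.6 mm was commanded. Every object still in view is where it was, so I'm handing in.

```bash
python3 -c "
from workcell import bot,readout
print(bot.finish_job()); s=readout.read_state(); print(s['time'],s['tool_pos'],s['width'],s['wrist_force'])"
```

```text
the job is handed in; nothing more can be done
None
the job is handed in; nothing more can be done
```

The job is handed in at about 12.4 s of robot time. The arm is still holding the leg down at the mark and the cam lever is closed.

The tall clear container was under the gauge, so the mark was the lower ring at 30 mm. I pushed the crossbar down gently with the fingers outside both tabs. With the leg at the mark, I shut the fingers to slide the lever home, raising the tool to cancel the fingertip swing.

**Leg and foot:** In the last checks before handing in:
- The leg measured 30.2 mm by tracking the upper ring in the scene camera, and about 29.9 mm from the tool height.
- The downward push was about 9 N, against a nominal 9.2 N at the mark.
- Foot tracking stayed at about 25.4 mm while the leg went on to 30 mm, so the foot is on the container and about 5 mm pressed in.

**Lever:** The fingers stalled at about 19.3 mm although 10.6 mm was commanded. The nominal closed distance across lever and fixed tab is 20 mm. The wrist picture shows only about a 1 mm gap between them, as expected when closed.

**Surroundings:** The containers, chopsticks and other objects looked unmoved wherever the cameras could see them; in the last top view the arm hid one of the purple tubs, which the scene view showed in place.

**Disagreements:** The lower-ring tracker lost its target at the collar, and the bar-edge trackers were weak because of shadows (about 29.5 mm), so I did not rely on them. The finger opening read 0.5 to 0.8 mm under nominal, which I took as pad squeeze or scale error.

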